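# Shift a depth spacer to the probe well with spring tongs

## Task

Short vials go into the middle well of the dry-block heater next. Take the spring tongs from their stand, draw the aluminium depth spacer out of the outer well it sits in, push it down the middle well until it grounds on the temperature probe at the bottom and press it home there with about 10 N; the probe's height cannot be seen and it breaks at 25 N, so go by feel. Touch the spacer with the tongs only, leave the blanking plug in its well, and hang the tongs back in their stand.

Things in the scene. Friction and masses are not known exactly. Their poses are not given: they have to be found in the camera images.
- tongs: Bare steel spring tongs, 135 mm tall, upright in their stand, 0.18 kg. Origin: midway between the toes at the legs' lower ends; z up, y the closing direction. Below a step 82 mm above the origin each leg is slim: 9 mm wide in x, 4 mm thick in y; the toes stand 16 mm apart inside, 24 mm outside when open, and close straight and parallel, one for one with the grip plates above.
- tongs_grip (a point): Grip point between the tongs' two flat knurled grip plates, 112 mm above the tongs' origin, same axes. Plates: 14 mm wide in x, from 85 to 135 mm above the origin, outer faces 36 mm apart open. Grip along y: 32 to 33 mm carries the tongs open (springs push back with 3 to 4 N); at 28 mm (8 N) the toes are 8 mm apart; end stop 27 mm. Squeeze beyond 8 N clamps the part (20 to 50 N).
- leg_l (a joint): Inward travel of the +y leg of the tongs, m: 0 at rest, open; 0.0045 fully in; spring 2 N per mm. Each leg is in by 0.004 when the toes just meet the spacer's 8 mm pin.
- leg_r (a joint): Inward travel of the -y leg of the tongs, m: 0 at rest, open; 0.0045 fully in; spring 2 N per mm. Each leg is in by 0.004 when the toes just meet the spacer's 8 mm pin.
- stand: Fixed small steel stand, 56 x 84 mm, 102 mm high, open beneath its top plate. Origin: centre of its underside, z up. The tongs hang in its slot with their y along the stand's y.
- stand_slot (a point): Centre of the slot in the stand's top plate, at the plate's upper face, 102 mm above the stand's origin. The slot goes through the plate, 14 mm in x, 28 mm in y. The hanging tongs rest with their step on the plate, so their origin is then 82 mm below this point.
- heater: Fixed dry-block heater: low white housing and aluminium block, 60 x 150 mm, top 125 mm above the origin. Origin: on the table under the block's centre; y along the row of three wells, -x the front with the display. Wells: round, 30 mm wide, 105 mm deep, 48 mm apart. In each, two sprung balls 58 mm above the origin squeeze a part that passes, so a spacer drags 4 to 10 N and only sinks very slowly if let go.
- well_middle (a point): Centre of the middle well's mouth, at the block's top, z up; the outer wells' mouths lie 48 mm to either side along the heater's y. In this well a flat-topped temperature probe, 16 mm wide, stands on the floor: its tip lies 73 to 103 mm below this point, set anew each time and not measured. It needs a press of 4 N at least for good contact and breaks at 25 N.
- spacer: Depth spacer: aluminium cylinder, 28 mm wide, 44 mm long, chamfered foot, with an upright steel pin 8 mm wide, 16 mm long on its top (60 mm in all). Origin: centre of its foot, z up along the pin. It starts on the floor of one of the two outer wells, either one, 105 mm below the mouth. About 70 g.
- blank_plug: Black plastic blanking plug in the other outer well: 40 mm flange on the block's top, knob 16 mm high, stub 12 mm deep. Origin: centre of the flange's underside. It is to stay.

How it is judged:
By the outcome, as a careful person would: the job done as asked, in the order asked, and still so for the second after the job is handed in, with the robot touching nothing.
It also fails if it takes over 70 s, if anything falls off the work surface, if the arm or the gripper's body presses on something with over 40 N, if the wrist force passes 120 N, or if a joint passes its speed limit or range.

## Robot

A 6-joint arm with a two-finger parallel gripper is mounted at the origin on a cart in front of the work surface, level with it; the furniture and walls round the work are solid. World frame = base frame: x ahead of the robot, y to its left, z up, the work surface at z = 0. Lengths are in mm, angles in degrees, forces in N, time in s.
With the tool pointing down it reaches from about 325 to 900 mm from the base axis. Payload 3.5 kg.
Tool frame: the origin (TCP) lies at the very end of the fingers, on their centre line; the grasp point (between the pads) lies 19 mm behind it (arm.pinch_z is the distance from the TCP to the grasp point, in mm); y points along the fingers, x is the direction in which the jaws open and shut, and the axes are right-handed (so a half turn about y gives the same grasp; the last joint's range is limited). The gripper opens to 85 mm and grips with 20 to 120 N. Pads are 22 mm wide; open, the fingers measure 114 mm over their backs; the gripper's body (76 mm by 85 mm) begins 54 mm behind the grasp point. The pads swing forward as they close: fully open they stand 13 mm farther back than shut.
Start: joints at [59.507, 15.837, -1.513, 72.651, 0, 84.076], TCP at [259.868, 568.41, 231.313] pointing down, gripper open.
Joint ranges: [-178.77, 178.77], [-48.84, 107.48], [-61.69, 71.31], [-111.58, 123.2], [-90, 87.43], [-180, 180]. Speed limits (degrees/s): [147.25, 147.25, 180, 180, 180, 180].

## Interface

Orientations are given as [roll, pitch, yaw] about the fixed x, y, z axes, in that order (R = Rz(yaw) Ry(pitch) Rx(roll)).
In Python, from workcell import arm gives the robot as it stands. Calls block until the motion is done:
- arm.reach(position, orientation): joint-space move of the TCP to a pose.
- arm.servo_line(position, frame=None, feed=150): straight line of the TCP; frame=None keeps the orientation; feed is the mean speed in mm/s.
- arm.set_joints(angles): joint-space move.
- arm.open_gripper() and arm.grab(strength=None): open the fingers fully, or close them until they stop; strength is the grip in N (None keeps the last).
- arm.pause(seconds).
- arm.ik(position, orientation): joint angles nearest the present ones, or None.
- arm.capture(name): name is "side" or "top" or "wrist"; returns (picture, depth): 400x640x3 uint8, red, green, blue; 400x640 float32, mm along the optical axis (not along the pixel's ray), 0 where there is no reading.
- arm.camera_model(name): a dict with "intrinsics" (3x3 intrinsics, pixels), "k1" (the pictures are not rectified: a ray, as slopes to the right and down, at radius r is drawn at 1 + k1 r^2 times it, then the intrinsics apply), "R" (3x3) and "t" (3): a world point X has camera coordinates R X + t; the wrist camera has in their place "mount" (4x4, takes a point from camera to tool coordinates, whose origin is the TCP and whose axes are the tool frame's). Camera axes: x right, y down, z forward; pixel columns grow to the right and rows downward; lengths in mm; the calibration is good to about 2 mm. A picture is of the moment at which its call begins: read the wrist's pose just before it. camera_model takes no time and is no camera call.
A pose or a line that the arm cannot do raises arm.Unreachable and nothing moves.
- arm.close_job(): hands the job in, once; it reports no verdict.
Readings, each from a call of its own:
- arm.get_time_s(): time.
- arm.get_q(): joint angles.
- arm.get_joint_vel(): joint speeds.
- arm.get_joint_torque(): joint torques, N m.
- arm.get_position(): TCP position.
- arm.get_ee_rot(): TCP orientation.
- arm.get_contact_force(): force on the tool from outside, world axes, zero at the start.
- arm.get_torque(): the same for the moment, N m.
- arm.get_gripper_width(): finger opening in mm.
Only numpy, scipy, OpenCV 4.12 (cv2) and the standard library are available. Lean on these libraries where they do the work, as an engineer would, in place of code of your own. Each camera call takes 0.05 s, during which the arm holds its last target. There are 200 camera calls.

## Working session

There is one attempt and no reset: what is moved stays moved. The work goes in short steps, each a Python script; the robot and the scene stay as the last script left them, time stands still between calls to the robot, and variables do not carry over. Pictures are saved under pics/ and viewed, about 8 in all and at most 12, crops included, and the job is handed in when it is done.

```bash
ls; mkdir -p pics; python3 - <<'E'
from workcell import arm
import cv2,numpy as np
for n in ("top","side"):
    p,d=arm.capture(n); cv2.imwrite(f"pics/{n}0.png",p[:,:,::-1]); np.save(f"pics/{n}0.npy",d)
    m=arm.camera_model(n); print(n,{k:np.round(v,3).tolist() for k,v in m.items()})
print(np.round(arm.camera_model("wrist")["mount"],3), arm.get_time_s(),arm.get_ee_rot(),arm.get_contact_force(),arm.pinch_z)
E
```

```text
pics
top {'intrinsics': [[415.424, 0.0, 319.989], [0.0, 415.424, 206.502], [0.0, 0.0, 1.0]], 'k1': -0.037, 'R': [[0.016, -1.0, 0.013], [-0.998, -0.017, -0.066], [0.066, -0.012, -0.998]], 't': [102.438, 478.871, 989.625]}
side {'intrinsics': [[456.917, 0.0, 312.196], [0.0, 456.917, 199.71], [0.0, 0.0, 1.0]], 'k1': -0.075, 'R': [[-0.969, -0.247, -0.014], [-0.085, 0.386, -0.919], [0.232, -0.889, -0.395]], 't': [501.227, 90.613, 1082.57]}
[[ 1.0000e+00  0.0000e+00  0.0000e+00 -6.1000e-02]
 [-0.0000e+00 -2.6500e-01  9.6400e-01 -1.4352e+02]
 [ 0.0000e+00 -9.6400e-01 -2.6500e-01  6.7519e+01]
 [ 0.0000e+00  0.0000e+00  0.0000e+00  1.0000e+00]] 0.1 [-89.98773143   0.11488236  65.43094443] [ 0.0986375   0.52713231 -0.9924987 ] 18.700000000000003
```

View pics/top0.png

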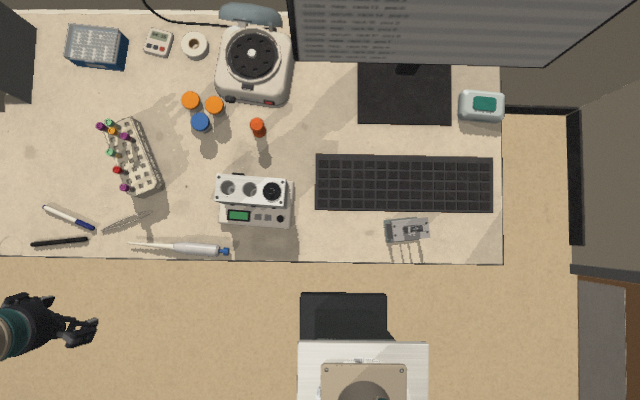

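View pics/side0.png

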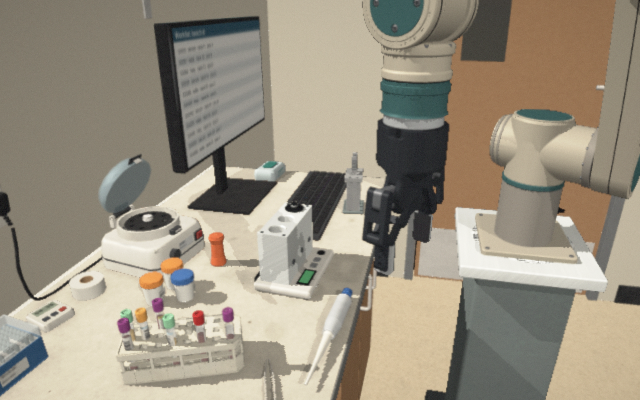

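```bash
cat > h.py <<'E'
from workcell import arm
import numpy as np,cv2
from scipy.spatial.transform import Rotation as Ro
def cam(n):
    m=arm.camera_model(n)
    if n=="wrist":
        Rt=Ro.from_euler("xyz",arm.get_ee_rot(),degrees=True).as_matrix(); p=np.array(arm.get_position())
        M=np.array(m["mount"]); Rw=Rt@M[:3,:3]; c=Rt@M[:3,3]+p
        R=Rw.T; t=-R@c
    else: R=np.array(m["R"]); t=np.array(m["t"])
    return np.array(m["intrinsics"]),m["k1"],R,t
def rays(C,uv):
    K,k1,R,t=C; uv=np.atleast_2d(np.array(uv,float))
    s=cv2.undistortPoints(uv.reshape(-1,1,2),K,np.array([k1,0,0,0.]))[:,0]
    return np.c_[s,np.ones(len(s))]@R, -R.T@t, s
def plane(C,uv,z):
    d,c,_=rays(C,uv); return c+d*((z-c[2])/d[:,2])[:,None]
def proj(C,X):
    K,k1,R,t=C; return cv2.projectPoints(np.atleast_2d(np.array(X,float)),cv2.Rodrigues(R)[0],t,K,np.array([k1,0,0,0.]))[0][:,0]
def cloud(C,d):
    v,u=np.mgrid[:400,:640]; uv=np.c_[u.ravel(),v.ravel()]
    D,c,_=rays(C,uv); return (c+D*d.reshape(-1,1)).reshape(400,640,3)
E
python3 - <<'E'
from h import *
C=cam("top"); d=np.load("pics/top0.npy"); P=cloud(C,d)
print(plane(C,[(228,187),(250,189),(272,191)],125).round(1))
for n,lo,hi,(u0,u1,v0,v1) in (("block",115,133,(205,305,165,225)),("stand",95,109,(375,440,205,265)),("tongs",140,165,(375,440,205,265))):
    Q=P[v0:v1,u0:u1].reshape(-1,3); Q=Q[(Q[:,2]>lo)&(Q[:,2]<hi)]
    r=cv2.minAreaRect(Q[:,:2].astype(np.float32)); print(n,len(Q),Q.mean(0).round(1),r)
E
```

```text
[[508.7 310.7 125. ]
 [505.2 263.1 125. ]
 [501.6 215.6 125. ]]
block 1633 [504.1 260.9 125. ] ((504.5879821777344, 264.0956726074219), (151.31942749023438, 60.40314865112305), 86.31941986083984)
stand 646 [425.  -86.4 101.6] ((425.3565979003906, -88.92919158935547), (46.01972961425781, 83.45659637451172), 6.75711727142334)
tongs 102 [425.3 -88.7 148.8] ((425.43621826171875, -88.44283294677734), (12.902995109558105, 36.53815841674805), 4.615459442138672)
```

```bash
python3 - <<'E'
from h import *
arm.reach([415,-88.7,290],[-90,0,96])
C=cam("wrist"); p,d=arm.capture("wrist"); cv2.imwrite("pics/w1.png",p[:,:,::-1]); np.save("pics/w1.npy",d)
P=cloud(C,d)
print(arm.get_time_s(), proj(C,[[425,-88,102],[425,-88,155]]))
for n,lo,hi in (("stand",97,106),("tongs",150,160)):
    Q=P.reshape(-1,3); Q=Q[(Q[:,2]>lo)&(Q[:,2]<hi)&(abs(Q[:,0]-425)<60)&(abs(Q[:,1]+88)<70)]
    r=cv2.minAreaRect(Q[:,:2].astype(np.float32)); print(n,len(Q),Q.mean(0).round(1),r)
E
```

```text
2.5583 [[317.02261061 184.89163971]
 [316.9080201  197.52576258]]
stand 2166 [421.8 -89.3 102.7] ((425.0783386230469, -89.67237091064453), (46.54099655151367, 82.12542724609375), 7.170796871185303)
tongs 171 [424.4 -88.5 154.7] ((424.80535888671875, -89.38734436035156), (13.82576847076416, 35.485774993896484), 6.31273889541626)
```

View pics/w1.png

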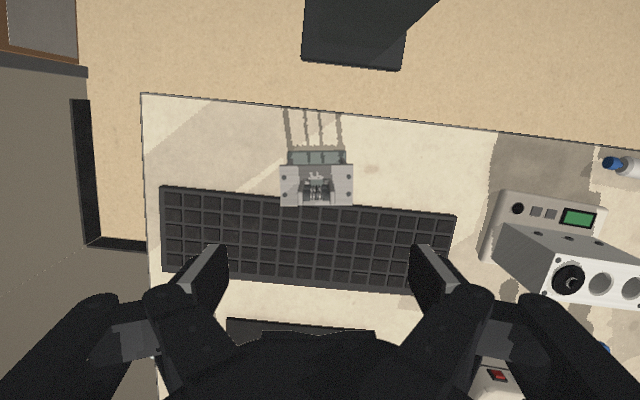

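```bash
python3 - <<'E'
from h import *
o=[-90,0,96.6]
arm.reach([425,-89,220],o)
arm.servo_line([425,-89,113.5],feed=120)
f0=arm.get_contact_force(); print(f0,arm.get_gripper_width(),arm.get_time_s())
try:
    print(arm.grab(3.5))
except Exception as e: print("ERR",repr(e))
arm.pause(.2)
print(arm.get_gripper_width(),arm.get_contact_force(),arm.get_torque(),arm.get_position(),arm.get_time_s())
E
```

```text
[ 0.68388228  0.70303768 -0.20264662] 85.32459224345534 3.9833
False
26.384530437414533 [ 1.9820724   0.02579056 -0.14438244] [ 0.04276286 -0.32507264  0.02842447] [425.22328021 -88.98183544 113.42204033] 4.75
```

```bash
python3 - <<'E'
from h import *
for f in (lambda:arm.open_gripper(32.5),lambda:arm.open_gripper(width=32.5),lambda:arm.grab(strength=20,width=32.5),lambda:arm.grab(width=32.5)):
    try: print(f())
    except Exception as e: print("ERR",type(e),str(e)[:300])
    print(arm.get_gripper_width(),arm.get_time_s())
E
```

```text
ERR <class 'TypeError'> make.<locals>.<lambda>() takes 0 positional arguments but 1 was given
26.384530437414533 4.75
ERR <class 'TypeError'> make.<locals>.<lambda>() got an unexpected keyword argument 'width'
26.384530437414533 4.75
ERR <class 'TypeError'> got an unexpected keyword argument 'width'
26.384530437414533 4.75
ERR <class 'TypeError'> got an unexpected keyword argument 'width'
26.384530437414533 4.75
```

```bash
python3 - <<'E'
from h import *
for s in (20,0.5,0):
    try: print(s,arm.grab(s))
    except Exception as e: print("ERR",type(e),str(e)[:300])
    print(arm.get_gripper_width(),arm.get_time_s())
print(arm.open_gripper(),arm.get_gripper_width(),arm.get_time_s())
for s in (20,):
    print(s,arm.grab(s),arm.get_gripper_width(),arm.get_time_s())
arm.open_gripper(); arm.servo_line([425,-89,215],feed=200)
arm.reach([400,-92,215],[-90,0,96.6])
C=cam("wrist"); p,d=arm.capture("wrist"); u,v=proj(C,[425,-89,130])[0].astype(int)
cv2.imwrite("pics/w2.png",cv2.resize(p[max(0,v-60):v+60,u-80:u+80,::-1],(800,600),interpolation=cv2.INTER_CUBIC))
print(arm.get_time_s(),u,v)
E
```

```text
20 False
26.522925300734464 4.9667
0.5 False
26.27306738978768 5.1833
0 False
26.183865833339297 5.4
False 85.09065855588085 6.0083
20 False 26.171197474910507 6.575
8.1417 316 236
```

View pics/w2.png

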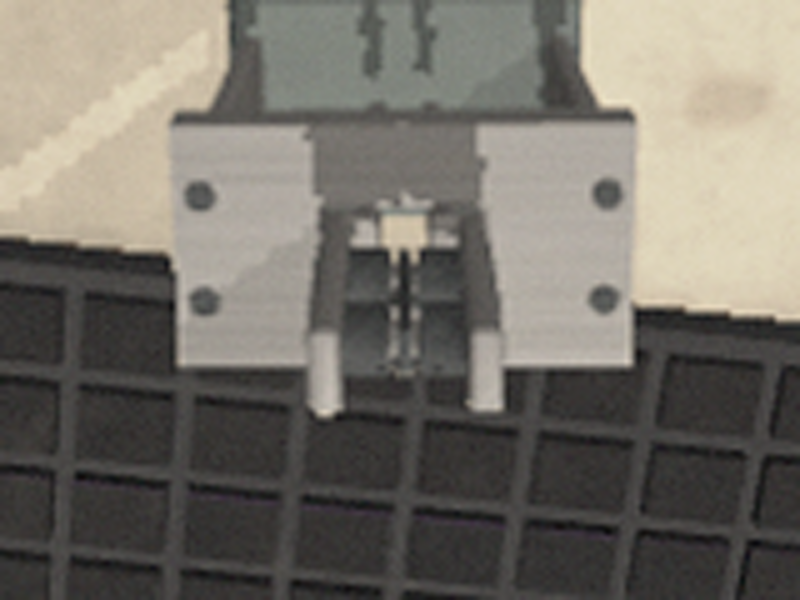

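```bash
python3 - <<'E'
from h import *
arm.reach([490,264,270],[-90,0,86])
C=cam("wrist"); p,d=arm.capture("wrist"); cv2.imwrite("pics/w3.png",p[:,:,::-1])
P=cloud(C,d); Q=P.reshape(-1,3); Q=Q[(abs(Q[:,2]-125)<5)&(abs(Q[:,0]-505)<50)&(abs(Q[:,1]-264)<95)]
print(arm.get_time_s(),len(Q),Q[:,2].mean(),cv2.minAreaRect(Q[:,:2].astype(np.float32)))
g=cv2.cvtColor(p,cv2.COLOR_RGB2GRAY)
# rectified top view of block plane: 0.25 mm/px
xs=np.arange(460,550,.25); ys=np.arange(180,350,.25); X,Y=np.meshgrid(xs,ys)
uv=proj(C,np.c_[X.ravel(),Y.ravel(),np.full(X.size,125.)]).reshape(X.shape+(2,)).astype(np.float32)
r=cv2.remap(p,uv[...,0],uv[...,1],cv2.INTER_LINEAR); cv2.imwrite("pics/r3.png",r[:,:,::-1])
gr=cv2.medianBlur(cv2.cvtColor(r,cv2.COLOR_RGB2GRAY),5)
c=cv2.HoughCircles(gr,cv2.HOUGH_GRADIENT,1,120,param1=80,param2=15,minRadius=54,maxRadius=84)
for x,y,R in c[0]: print(460+x/4,180+y/4,R/4)
E
```

```text
9.5833 6751 125.72485890796139 ((504.13421630859375, 265.4851379394531), (149.7280731201172, 61.11050033569336), 86.55814361572266)
502.375 216.625 19.75
503.875 265.375 14.75
507.625 313.375 16.725
```

View pics/r3.png

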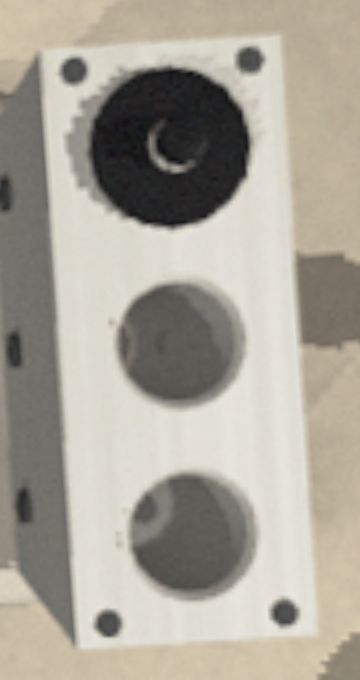

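```bash
cat >> h.py <<'E'
def off(c,yaw,dy):  # tongs point c, tongs yaw, offset along tongs y
    a=np.radians(yaw); return [c[0]-dy*np.sin(a),c[1]+dy*np.cos(a)]
def st(): return np.round(arm.get_contact_force(),2),np.round(arm.get_position(),2),round(arm.get_gripper_width(),2),round(arm.get_time_s(),2)
E
python3 - <<'E'
from h import *
T=(425,-89); a=6.6
p=off(T,a,15)
arm.reach(p+[200],[-90,0,a]); arm.servo_line(p+[113.5],feed=150); print(st())
arm.grab(40); print(st(),arm.get_torque())
arm.servo_line(p+[123.5],feed=60); print(st())
arm.servo_line(p+[250],feed=150); print(st())
W=(508.1,313.0); b=-3.7
q=off(W,b,15)
arm.reach(q+[250],[-90,0,b]); print(st())
C=cam("wrist"); im,d=arm.capture("wrist"); cv2.imwrite("pics/w4.png",im[:,:,::-1])
o=np.array([W[0],W[1],156.5]); yv=np.array(off((0,0),b,1)+[0])
print(proj(C,[o,o+12*yv,o-12*yv,o+18*yv+[0,0,135],o-18*yv+[0,0,135],[W[0],W[1],125]]).round())
E
```

```text
(array([ 0.06, -0.09,  0.27]), array([424.1 , -73.96, 114.1 ]), 85.38, 11.63)
(array([1.71, 0.42, 0.03]), array([423.96, -74.17, 113.77]), 13.1, 12.28) [ 0.07744233 -0.36871977  0.00070844]
(array([-0.82,  1.72, -1.31]), array([422.74, -73.83, 123.62]), 13.08, 12.6)
(array([ 0.57,  0.34, -2.45]), array([422.49, -73.95, 248.91]), 13.24, 13.59)
(array([ 0.83, -0.48, -2.06]), array([509.19, 326.94, 249.8 ]), 13.31, 15.11)
[[318. 216.]
 [318. 202.]
 [318. 229.]
 [318. 286.]
 [318. 362.]
 [318. 205.]]
```

View pics/w4.png

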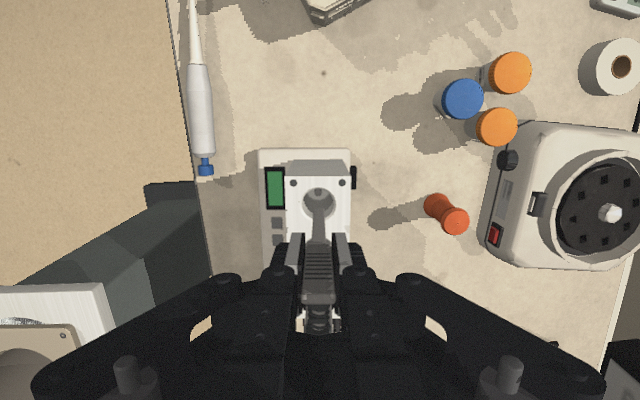

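```bash
python3 - <<'E'
from h import *
p=off((508.1,313.0),-3.7,15)
arm.pause(.2); f0=np.array(arm.get_contact_force()); print(f0)
for z in (224,217,213,205,190,178,173,168,163,160):
    arm.servo_line(p+[z],feed=40); arm.pause(.05)
    f=np.array(arm.get_contact_force())-f0; print(z,f.round(2),np.round(arm.get_position(),2))
    if abs(f).max()>4: print("contact"); break
else:
    while z>154:
        z-=.5; arm.servo_line(p+[z],feed=10); f=np.array(arm.get_contact_force())-f0
        if f[2]>3: break
    print(z,f,arm.get_position())
print(arm.get_time_s())
E
```

```text
[-0.01333563  0.58923122 -0.68191836]
224 [ 0.94 -0.58 -1.7 ] [509.26 328.1  224.3 ]
217 [ 0.04  1.02 -1.06] [508.94 328.26 216.84]
213 [ 0.77  0.97 -1.8 ] [508.67 327.96 212.29]
205 [-0.25  1.41 -2.09] [508.69 327.9  204.42]
190 [-0.46  0.45 -1.61] [508.71 327.84 189.5 ]
178 [-0.62  0.59 -1.98] [508.69 327.86 177.48]
173 [ 0.11  0.33 -1.93] [509.05 327.95 172.76]
168 [ 0.41  0.54 -1.88] [508.99 327.94 167.69]
163 [ 0.07  1.39 -2.15] [508.93 327.92 162.65]
160 [ 0.61  1.74 -1.81] [509.09 327.96 159.87]
159.0 [-0.6565379   1.20652619  4.58554116] [509.28603912 328.12860355 159.72959432]
20.1333
```

```bash
python3 - <<'E'
from h import *
b=-3.7; W=(508.1,313.0); p=off(W,b,15)
arm.servo_line(p+[159.3],feed=10); print(st())
arm.open_gripper(); print(st())
arm.servo_line(p+[260],feed=150)
arm.reach([W[0]-10,W[1],320],[-90,0,b+90])
C=cam("wrist"); im,d=arm.capture("wrist"); cv2.imwrite("pics/w5.png",im[100:300,160:480,::-1].repeat(2,0).repeat(2,1))
P=cloud(C,d).reshape(-1,3)
for lo,hi in((192,212),(160,192)):
    Q=P[(P[:,2]>lo)&(P[:,2]<hi)&(abs(P[:,0]-508)<50)&(abs(P[:,1]-313)<50)]; print(len(Q),Q.mean(0),cv2.minAreaRect(Q[:,:2].astype(np.float32)))
print(st())
E
```

```text
(array([-1.23,  1.63,  3.57]), array([509.29, 328.11, 159.71]), 13.08, 20.38)
(array([-0.26, -0.27, -0.47]), array([509.11, 327.94, 159.31]), 85.1, 21.07)
313 [505.51517266 310.55319524 196.56745762] ((505.936279296875, 310.1401062011719), (35.68374252319336, 13.836713790893555), 87.13107299804688)
404 [503.10663334 310.08389643 178.78310787] ((505.09356689453125, 310.0733947753906), (36.25648498535156, 12.120688438415527), 87.36556243896484)
(array([ 0.27, -0.11,  0.06]), array([497.87, 312.92, 319.3 ]), 85.56, 23.36)
```

View pics/w5.png

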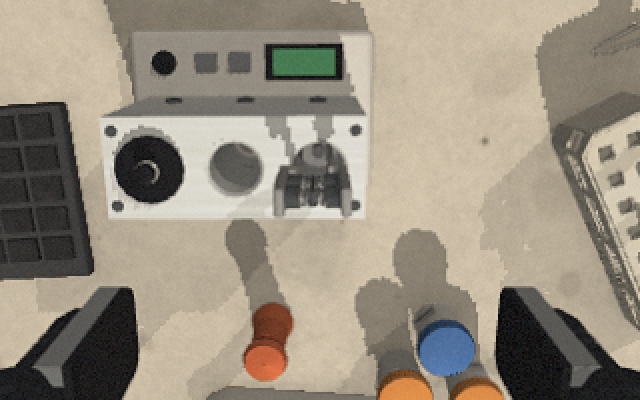

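```bash
python3 - <<'E'
from h import *
b=-3.7; p=[507.3,312.6]
arm.reach(p+[240],[-90,0,b+90]); arm.servo_line(p+[158.5],feed=120); print(st())
arm.grab(45); arm.pause(.1); print(st(),arm.get_torque())
for z in (160,165,180,200,230,250,262,272,285):
    arm.servo_line(p+[z],feed=80); print(*st())
E
```

```text
(array([ 0.31,  1.22, -0.54]), array([508.16, 313.07, 159.76]), 85.29, 24.61)
(array([-1.13, -0.25,  5.75]), array([507.86, 313.  , 159.57]), 25.87, 25.27) [0.00042602 0.16647448 0.06396152]
[ 0.59  0.87 -1.13] [507.35 312.92 159.62] 25.59 25.52
[ 0.28 -0.32 -0.9 ] [507.35 312.21 165.35] 25.83 25.77
[-0.27 -1.05  4.1 ] [507.67 312.47 181.85] 25.62 26.12
[-0.89  1.28 -1.11] [506.79 313.01 201.18] 25.53 26.52
[-2.34  2.2   0.51] [507.33 312.89 231.08] 25.34 27.04
[-2.96  0.64  0.64] [507.51 312.82 251.18] 25.36 27.44
[-3.1   0.98  2.17] [507.94 312.7  263.47] 25.47 27.74
[ 0.25  0.42 -2.17] [508.48 312.46 272.88] 25.61 28.02
[-0.88 -0.15 -2.73] [507.99 312.79 285.97] 25.62 28.33
```

```bash
python3 - <<'E'
from h import *
C=cam("side"); im,d=arm.capture("side"); 
u,v=proj(C,[507,313,170])[0].astype(int); a=im[max(0,v-90):v+90,u-100:u+100,::-1]
C=cam("wrist"); print(st()); w,d=arm.capture("wrist")
cv2.imwrite("pics/w6.png",np.hstack([cv2.resize(a,(420,378),interpolation=2),w[22:400,140:500,::-1]]))
E
```

```text
(array([-0.45,  0.44, -2.99]), array([507.62, 312.67, 285.42]), 25.98, 28.38)
```

View pics/w6.png

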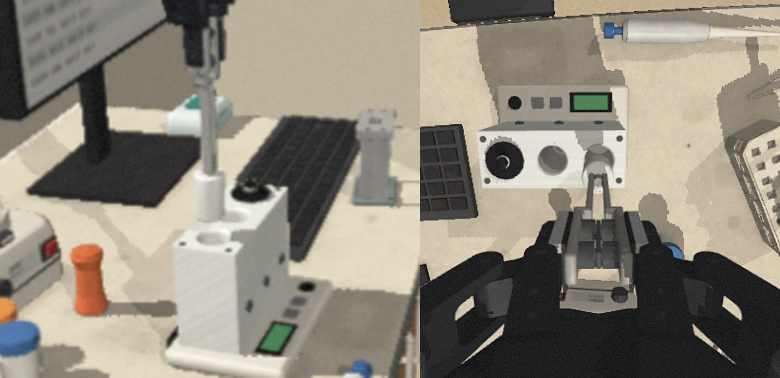

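```bash
cat >> h.py <<'E'
def F(n=4):
    a=[]
    for _ in range(n): a.append(arm.get_contact_force()); arm.pause(.017)
    return np.mean(a,0)
E
python3 - <<'E'
from h import *
p=[504.2,264.7]
arm.servo_line(p+[285],feed=80); arm.pause(.3); f0=F(10); print(f0.round(2),st())
np.save("f0.npy",f0); bad=False
for z in (272,266,263,261,259,255,245,225,208,203):
    arm.servo_line(p+[z],feed=60); f=F()-f0; print(z,f.round(1),np.round(arm.get_position(),1))
    if f[2]>8 or abs(f[:2]).max()>8: bad=True; break
L=[]
while not bad and z>156:
    z-=1; arm.servo_line(p+[z],feed=15); f=F(3)-f0; L.append(f[2]); print(z,f.round(1),round(arm.get_position()[2],1))
    if f[2]>14 or (len(L)>5 and f[2]-np.median(L[-6:-1])>3.5 and z<195): break
print(arm.get_time_s())
E
```

```text
[ 0.12  0.22 -2.81] (array([ 0.68,  0.63, -2.74]), array([504.17, 264.88, 284.92]), 25.68, 29.65)
272 [ 0.  -0.4  0.6] [504.  264.6 271.6]
266 [-0.2 -0.6  0.1] [504.1 264.6 265.9]
263 [-1.1  0.9  1.2] [503.9 265.  262.9]
261 [-2.1  1.5  2. ] [503.9 264.9 260.7]
259 [-1.8  1.4  0.4] [503.9 264.7 258.6]
255 [-1.9  1.9 -0.5] [504.  264.6 254.4]
245 [-1.8  1.9 -1.2] [503.9 264.5 244.1]
225 [-1.7  1.5 -1.4] [504.  264.5 224.3]
208 [-1.5  1.4 -1.4] [504.  264.5 207.3]
203 [-2.1  2.2 -0.9] [504.2 264.7 202.7]
202 [-2.3  2.   0.5] 202.2
201 [-2.9  1.5  2.3] 201.2
200 [-2.6  2.2  2.2] 200.1
199 [-3.3  1.1  4.9] 199.3
198 [-3.9  0.8  8.4] 198.7
197 [-4.5  1.1  7.4] 197.3
196 [-3.4  1.   7. ] 196.1
195 [-3.   1.1  5.3] 194.8
194 [-2.8  0.9  5.3] 193.8
193 [-2.8  1.3  5.1] 192.8
192 [-3.   1.5  5.7] 191.9
191 [-2.8  1.7  6.1] 190.9
190 [-3.   1.1  6.9] 190.0
189 [-3.   0.7  7. ] 189.0
188 [-2.8  1.2  7. ] 187.9
187 [-3.3  1.5  6.2] 186.9
186 [-2.5  1.2  7. ] 185.9
185 [-3.1  1.2  8.2] 185.1
184 [-2.9  0.6 11. ] 184.9
39.1167
```

```bash
python3 - <<'E'
from h import *
p=[504.2,264.7]; b=-3.7; f0=np.load("f0.npy"); z=184; fz=F(3)[2]-f0[2]; print(fz)
while fz<16.2 and z>178:
    z-=.4 if fz<14.5 else .2; arm.servo_line(p+[z],feed=10); fz=F(4)[2]-f0[2]; print(round(z,2),round(fz,2),round(arm.get_position()[2],2))
arm.pause(.4); print("held",F(8)[2]-f0[2])
arm.servo_line(p+[z+.8],feed=10); print("eased",F(3)[2]-f0[2],st())
za=arm.get_position()[2]
arm.open_gripper(); arm.servo_line(p+[250],feed=180)
q=off(p,b,15); arm.reach(q+[250],[-90,0,b]); print(st(),za)
C=cam("wrist"); im,d=arm.capture("wrist"); cv2.imwrite("pics/w7.png",im[:,:,::-1])
E
```

```text
10.989740320217969
183.6 12.69 184.92
183.2 13.69 184.86
182.8 15.18 184.86
182.6 16.61 184.81
held 16.194086614745014
eased 13.51771491159056 (array([-4.7 ,  1.16, 10.77]), array([504.74, 264.59, 184.89]), 25.85, 41.27)
(array([ 0.13, -0.24,  0.1 ]), array([504.72, 279.46, 249.13]), 85.51, 43.81) 184.88534012623924
```

View pics/w7.png

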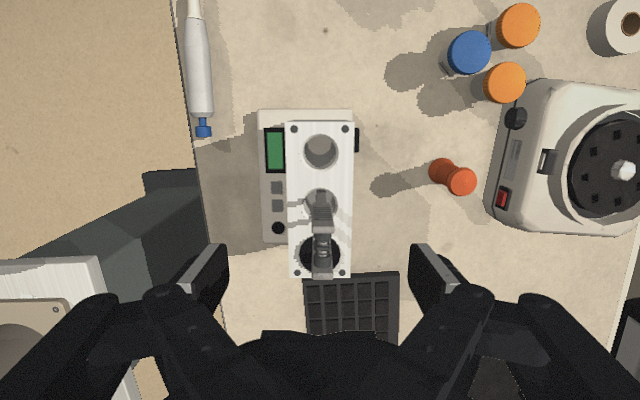

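```bash
python3 - <<'E'
from h import *
p=[504.2,264.7]; b=-3.7; q=off(p,b,15)
arm.servo_line(q+[184.9],feed=120); arm.grab(40); print(st())
for z in (188,195,205,215): 
    arm.servo_line(q+[z],feed=50); print(F(3).round(2),z)
arm.servo_line(q+[255],feed=180)
T=(425.1,-89.2); a=6.6; t=off(T,a,15)
arm.reach(t+[250],[-90,0,a])
arm.servo_line(t+[205],feed=100); arm.pause(.2); print(st(),F(4))
C=cam("wrist"); im,d=arm.capture("wrist"); cv2.imwrite("pics/w8.png",im[:,:,::-1])
C=cam("side"); im,d=arm.capture("side"); cv2.imwrite("pics/s8.png",im[:,:,::-1])
w=cv2.imread("pics/w8.png")[100:400,170:470]; u,v=proj(C,[425,-89,140])[0].astype(int); s=cv2.imread("pics/s8.png")[v-75:v+75,u-75:u+75]
cv2.imwrite("pics/c8.png",np.hstack([cv2.resize(w,(400,400)),cv2.resize(s,(400,400))]))
E
```

```text
(array([-0.7 ,  0.14,  2.16]), array([505.37, 279.85, 185.33]), 13.31, 45.2)
[-0.35 -0.04 -1.36] 188
[-0.28 -0.05 -1.83] 195
[-0.1  -0.82 -1.77] 205
[-0.05 -0.21 -2.3 ] 215
(array([ 0.46,  0.05, -1.43]), array([424.11, -74.48, 205.88]), 12.95, 49.17) [ 0.16178699 -0.04784893 -1.2611911 ]
```

View pics/c8.png

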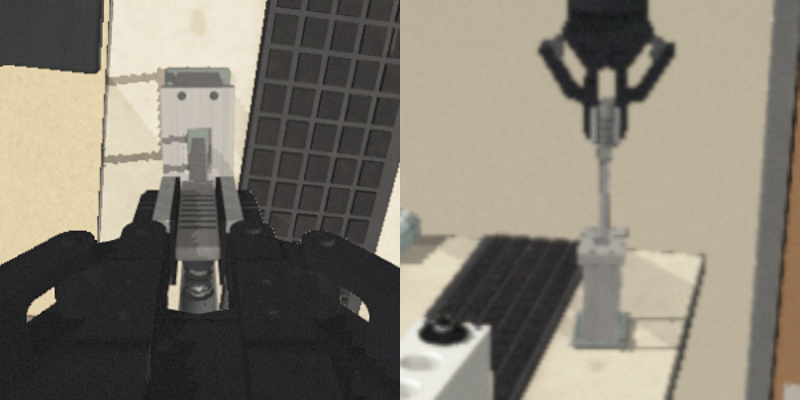

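```bash
python3 - <<'E'
from h import *
t=off((425.1,-89.2),6.6,15); f0=F(6)
ok=True
for z in (198,194,190,186,175,160,140,125,119):
    arm.servo_line(t+[z],feed=70); f=F(3)-f0; print(z,f.round(2),np.round(arm.get_position(),1))
    if f[2]>6 or abs(f[:2]).max()>8: ok=False; print("stop"); break
if ok:
    while z>110.5:
        z-=.7; arm.servo_line(t+[z],feed=20); f=F(2)-f0
        if f[2]>2.5: break
    print(z,f,st())
print(arm.get_time_s())
E
```

```text
198 [ 0.29 -0.11  0.15] [422.9 -74.2 197.5]
194 [-0.07 -0.42 -0.25] [423.3 -74.3 193.9]
190 [-0.13 -0.   -0.49] [423.2 -74.2 189.8]
186 [-0.13  0.01 -0.66] [423.2 -74.2 185.8]
175 [0.03 0.21 0.17] [423.  -74.2 174.5]
160 [ 0.67 -0.16 -0.05] [423.1 -74.2 159.6]
140 [ 0.53 -0.16 -0.28] [423.3 -74.3 139.9]
125 [ 0.34  0.18 -0.43] [423.1 -74.2 124.8]
119 [-0.13  0.02  0.01] [423.2 -74.2 118.9]
116.89999999999999 [-1.20752897  0.63867121  5.03734546] (array([-0.77,  0.79,  3.81]), array([423.69, -74.38, 117.4 ]), 13.34, 53.47)
53.4667
```

```bash
python3 - <<'E'
from h import *
t=off((425.1,-89.2),6.6,15)
arm.open_gripper(); arm.servo_line(t+[230],feed=180); arm.reach([415,-88.7,290],[-90,0,96]); print(st())
C=cam("wrist"); w,d=arm.capture("wrist"); P=cloud(C,d).reshape(-1,3)
Q=P[(P[:,2]>148)&(P[:,2]<165)&(abs(P[:,0]-425)<60)&(abs(P[:,1]+88)<70)]; print(len(Q),Q.mean(0),cv2.minAreaRect(Q[:,:2].astype(np.float32)))
C=cam("side"); s,d=arm.capture("side"); u,v=proj(C,[425,-89,100])[0].astype(int); u2,v2=proj(C,[505,265,125])[0].astype(int)
c=lambda i,u,v,r:cv2.resize(i[v-r:v+r,u-r:u+r,::-1],(260,260),interpolation=2)
T=cam("top"); tp,_=arm.capture("top"); u3,v3=proj(T,[505,265,125])[0].astype(int)
cv2.imwrite("pics/f.png",np.hstack([c(s,u,v,60),c(tp,u3,v3,45),c(w,316,190,60)]))
E
```

```text
(array([-0.08, -0.19, -0.17]), array([414.6 , -88.53, 289.21]), 85.78, 56.36)
289 [423.98946024 -90.32032387 152.29964489] ((424.5025634765625, -90.53365325927734), (14.280538558959961, 35.7601432800293), 7.900522232055664)
```

View pics/f.png

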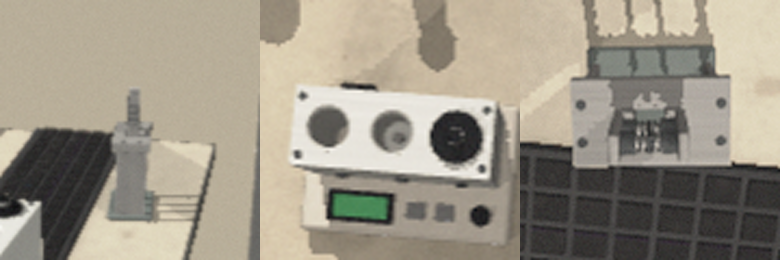

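```bash
python3 - <<'E'
from h import *
arm.close_job(); print(arm.get_time_s())
E
```

```text
the job is handed in; nothing more can be done
the job is handed in; nothing more can be done
```

The spacer is now in the middle well, pressed home on the probe, and the tongs are hanging back in their stand. I handed the job in at about 56.5 s on the robot's clock.

**Carrying the tongs:** `grab` always closes the tongs fully, even when asked for less than 20 N. So I carried them open by gripping one plate edge-on and stood them on the spacer in the well. I then re-gripped along their closing direction at 45 N to clamp the pin. I used the same edge-on grip to take them off the spacer and hang them up.

**Pressing by feel:** The balls dragged about 6.8 N on the way down, and the spacer grounded with the TCP at about z = 185 mm. I pressed until the total held at 16.2 N, with single readings up to 16.6 N, which leaves about 9.4 N on the probe. Even with no drag that stays below 25 N. I then eased off to about 13.5 N before opening.

**Last checks:**
- The final pictures show the pin in the middle well, the well the spacer came from empty and the plug in place.
- The tongs are upright in the slot. The lift off the spacer showed only the tongs' own weight of about 2 N, so it was not pulled back up.

**Readings that disagreed:**
- The gripper width read about 25.6 mm with the pin clamped, as if the tongs were empty. The side picture showed the spacer was held.
- The tongs' step met the stand plate 3 to 4 mm higher in TCP height than at pick-up, probably because the grip height on the plate differed. The final wrist-camera depth put the tongs' top at about its starting height, though averaged over a different height band.

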